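Close up a manifold module and take off its cap of unknown thread hand

ROBOT

A 6-joint arm with a two-finger parallel gripper is mounted at the origin on a cart in front of the work surface, level with it; the furniture and walls round the work are solid. World frame = base frame: x ahead of the robot, y to its left, z up, the work surface at z = 0. Lengths are in m, angles in rad, forces in N, time in s.
With the tool pointing down it reaches from about 0.35 to 0.8 m from the base axis. Payload 7.3 kg.
Tool frame: the origin (TCP) lies between the finger pads; the fingertips stand 25 mm ahead of it and the grasp point (between the pads) lies 6 mm ahead of it (r.tip_extent is the distance from the TCP to the fingertips, in m); z points along the fingers, y is the line along which they close (so a half turn about z gives the same grasp; the last joint's range is limited). The gripper opens to 85 mm and grips with 20 to 120 N. Pads are 22 mm wide; open, the fingers measure 114 mm over their backs; the gripper's body (76 mm by 85 mm) begins 54 mm behind the grasp point. The pads swing forward as they close: fully open they stand 13 mm farther back than shut.
Start: joints at [0.974, 0.342, 1.524, -0, 1.275, -0.146], TCP at [0.229, 0.473, 0.256] pointing down, gripper open.
Joint ranges: [-2.53, 2.53], [-0.77, 2.02], [0.04, 2.7], [-1, 4.14], [0.28, 2.66], [-3.11, 3.11]. Speed limits (rad/s): [2.57, 2.57, 3.14, 3.14, 3.14, 3.14].

INTERFACE

Orientations are given as a unit quaternion [x, y, z, w].
In Python, from workcell import r, command_gripper, optics gives the robot as it stands. The module is installed in compiled form; this text tells all that it offers. Calls block until the motion is done:
- r.reach(position, orientation): joint-space move of the TCP to a pose.
- r.move_straight(position, orientation=None, speed=0.15, max_force=None): straight line of the TCP; orientation=None keeps the orientation; speed is the mean speed in m/s. With max_force (N) it stops when the force on the tool has changed by that much, and returns True; else False.
- r.movej(angles): joint-space move.
- command_gripper(opening, force=None): finger opening in m; force is the grip in N (None keeps the last); returns when the fingers have stopped.
- r.hold(seconds).
- r.solve_ik(position, orientation): joint angles nearest the present ones, or None.
- r.read_state(): the state.
- optics.get_image(name): name is "side" or "top" or "wrist"; returns (picture, depth): 420x560x3 uint8, red, green, blue; 420x560 float32, m along the optical axis (not along the pixel's ray), 0 where there is no reading.
- optics.camera_model(name): a dict with "K" (3x3 intrinsics, pixels), "R" (3x3) and "t" (3): a world point X has camera coordinates R X + t; the wrist camera has in their place "tool_from_camera" (4x4, takes a point from camera to tool coordinates, whose origin is the TCP and whose axes are the flange's). Camera axes: x right, y down, z forward; pixel columns grow to the right and rows downward; lengths in m; the calibration is good to about 2 mm. A picture is of the moment at which its call begins: read the wrist's pose just before it. camera_model takes no time and is no camera call.
A pose or a line that the arm cannot do raises r.PlanningError and nothing moves.
- r.finish_job(): hands the job in; it is judged then, once.
The state is a dict: "time_s": time; "joint_positions": joint angles; "dq": joint speeds; "tau": joint torques, N m; "eef_pos": TCP position; "eef_rot": TCP orientation; "contact_force": force on the tool from outside, world axes, zero at the start; "torque": the same for the moment, N m; "grip_width": finger opening in m; "grip_force": force on a finger pad.
Only numpy, scipy, OpenCV 4.12 (cv2) and the standard library are available. Lean on these libraries where they do the work, as an engineer would, in place of code of your own. Each camera call takes 0.05 s, during which the arm holds its last target. There are 200 camera calls.

TASK

On the bench is a small air manifold: slide its loose module along the rail until it sits flush against the fixed end block, with its cap still on. Then unscrew the loose module's cap: its quarter-turn thread may be left- or right-handed, so find out by trying which way loosens it. Lift the cap straight off and finish while still holding it in the gripper, well clear above the module, with the module still flush; leave the end block's cap and the tools lying around where they are.

Things in the scene. Friction and masses are not known exactly. Their poses are not given: they have to be found in the camera images.
- manifold: Fixed part of the manifold: a T-slot rail 96 mm wide, 250 mm long, 18 mm high (y along the rail, z up, origin at bench level in its middle; slot 54 mm wide between the lips, closed at y = -121 mm by a bar 14 mm high). At its +y end it carries a fixed aluminium end block, 52 x 90 mm, top 50 mm over the bench, centre at y = +80 mm.
- neighbour_face (a point): centre of the end block's face that the module must meet, 35 mm over the bench; axes as the rail's, the face looks along -y.
- module: The loose module, an aluminium block like the end block: 52 (x) x 90 (y) mm, 0.6 to 1.0 kg. Origin at the centre of its underside, 6 mm over the bench; axes as the rail's. It slides along the rail with friction (4 to 12 N) and cannot be lifted or turned, its foot being under the lips (play 1 mm). Top 50 mm over the bench, with a tray 64 mm wide round the cap whose screw heads reach 58 mm.
- push_face (a point): centre of the module's flat -y end face, 35 mm over the bench, the one to push; free from 20 to 48 mm over the bench. At the start the module stands 10 to 45 mm from the end block.
- module_face (a point): centre of the module's end face towards the end block (its +y face), 35 mm over the bench; axes as the module's. Flush when it meets neighbour_face.
- cap: The loose module's cap, the one to take off: round, ribbed, black, 46 mm across, 30 mm high, 60 g, in the middle of the module. Origin at the centre of its lower rim, 54 mm over the bench when seated; z up. Grip it across any diameter. Its quarter-turn thread is left- or right-handed, drawn anew at each start and not visible. Sideways play about 1.5 mm.
- cap_top (a point): centre of the cap's top, 84 mm over the bench when seated. Turned the tightening way, the cap meets a hard stop within about 15 degrees. Turned the loosening way it goes easily, without rising, 65 to 78 degrees to another hard stop; from about 62 degrees on it can be lifted straight off. Before that it lifts only about 1 mm.
- other_cap: The end block's cap, same shape and size, over the middle of the end block (at y = +80 mm of the rail). To be left in place.
- tape_measure: A bystander, to be left alone: yellow tape measure, 66 x 84 x 36 mm, lying near the rail. Origin at the centre of its underside.
- adjustable_wrench: A bystander, to be left alone: adjustable wrench, 228 mm long, 13 mm high, lying behind the rail. Origin at the centre of its underside.
- marker: A bystander, to be left alone: marker pen, 131 mm long, 15 mm high, lying in front of the rail. Origin at the centre of its underside.
- pliers: A bystander, to be left alone: pliers with red handles, 176 mm long, 12 mm high. Origin at the centre of its underside.
- try_square: A bystander, to be left alone: try square, 124 x 200 x 16 mm. Origin at the centre of its underside.
Not all that is in view belongs to the job. What is shaped like the cap but green is not meant.

How it is judged:
On the way, in this order (a step that is already met when the one before it is completed fails the run):
1. the module is flush against the end block (gap under 2.5 mm), its cap still on (y of module_face in the frame of neighbour_face between -0.0025 and 0.001 m and z of cap in the frame of module below 0.054 m), for 0.2 s.
2. the cap is off its stem, in the gripper (at least 37 mm over its seat) (z of cap in the frame of module above 0.085 m and contact force between cap and the fingers above 0.5 N), for 0.2 s.
At the end, for the whole second after the job is handed in: The cap is held still in the fingers, its rim at least 94 mm over the bench (40 mm over its seat), within 150 mm of the module sideways, touching neither module, manifold nor the other cap; the module is flush with the end block (gap under 3 mm) (height (world z) of cap above 0.094 m and contact force between cap and the fingers above 0.5 N and contact force between cap and module below 0.1 N and contact force between cap and manifold below 0.1 N and contact force between cap and other_cap below 0.1 N and linear speed of cap below 0.03 m/s and y of module_face in the frame of neighbour_face between -0.003 and 0.001 m and horizontal distance between cap and module below 0.15 m); the arm keeps its last pose, push and grip.
It fails at once if the end block's cap is moved by more than 8 mm (distance of other_cap from where it was at the start of the episode above 0.008 m).
It fails at once if a tool lying around is shifted by more than 30 mm (distance of any of tape_measure, adjustable_wrench, marker, pliers, try_square from where it was at the start of the episode above 0.03 m).
It also fails if it takes over 54 s, if anything falls off the work surface, if the arm or the gripper's body presses on something with over 40 N, if the wrist force passes 120 N, or if a joint passes its speed limit or range.

## Working session

There is one attempt and no reset: what is moved stays moved. The work goes in short steps, each a Python script; the robot and the scene stay as the last script left them, time stands still between calls to the robot, and variables do not carry over. Pictures are saved under pics/ and viewed, at most 10 in all, crops included, and the job is handed in when it is done.

```bash
mkdir -p pics; python3 - <<'E'
from workcell import r, command_gripper, optics
import cv2,numpy as np
for n in ("top","side"):
    im,d=optics.get_image(n); cv2.imwrite(f"pics/{n}0.png",im[:,:,::-1]); np.savez(f"{n}0.npz",im=im,d=d)
    m=optics.camera_model(n); print(n,np.round(m["K"],1).tolist(),np.round(m["R"],3).tolist(),np.round(m["t"],3))
print(r.read_state())
E
```

```text
top [[451.9, 0.0, 277.4], [0.0, 451.9, 206.8], [0.0, 0.0, 1.0]] [[-0.02, -1.0, 0.003], [-0.98, 0.019, -0.197], [0.196, -0.007, -0.98]] [-0.003  0.559  1.204]
side [[476.9, 0.0, 280.6], [0.0, 476.9, 212.4], [0.0, 0.0, 1.0]] [[0.934, -0.356, 0.013], [-0.165, -0.464, -0.87], [0.316, 0.811, -0.492]] [-0.524  0.148  1.508]
{'time_s': 0.1, 'joint_positions': array([ 9.73999721e-01,  3.42629246e-01,  1.52491768e+00, -3.40388509e-06,
        1.27542684e+00, -1.46012245e-01]), 'dq': array([-7.75717957e-05, -1.35320790e-03, -1.30047769e-03,  6.26377783e-04,
        4.57223282e-04, -1.20081103e-03]), 'tau': array([ 1.36885450e-03, -4.34448373e+01, -2.46492308e+01, -8.59059060e-05,
        4.57293412e-03, -5.34390563e-05]), 'eef_pos': array([0.22852684, 0.47228614, 0.25570913]), 'eef_rot': array([ 2.23488102e-01,  9.74706413e-01, -6.44064542e-04, -2.49103085e-04]), 'contact_force': array([ 0.00042153, -0.24696006, -0.3381493 ]), 'torque': array([0.03258897, 0.04476073, 0.02970746]), 'grip_force': 0.0, 'grip_width': 0.08553636174001784}
```

View pics/top0.png

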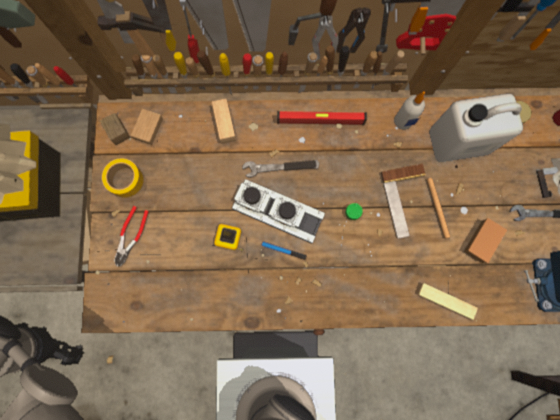

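View pics/side0.png

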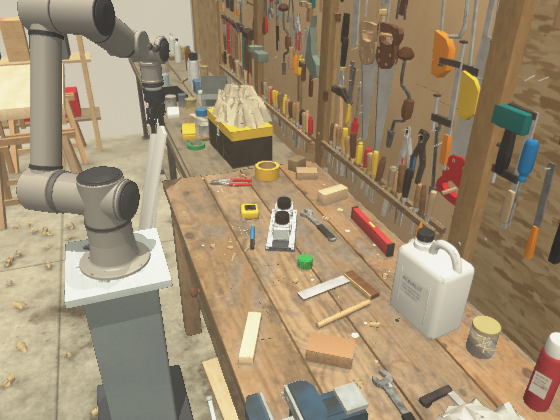

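Top view: the rail runs from (239,195) at the end block (its cap at about (252,195)) to (318,228). The loose module's cap is at about (287,211), with the tape measure at (228,236) and the marker at (284,250).

```bash
cat > h.py <<'E'
import numpy as np,cv2
from workcell import r, command_gripper, optics
def cloud(d,m):
    K,R,t=m["K"],np.array(m["R"]),np.array(m["t"])
    v,u=np.mgrid[:d.shape[0],:d.shape[1]]
    c=np.stack([(u-K[0][2])/K[0][0]*d,(v-K[1][2])/K[1][1]*d,d],-1)
    return (c-t)@R
def ray(uv,z,m):
    K,R,t=np.array(m["K"]),np.array(m["R"]),np.array(m["t"])
    o=-R.T@t; w=R.T@np.linalg.solve(K,[uv[0],uv[1],1]); return o+w*(z-o[2])/w[2]
E
python3 - <<'E'
from h import *
for n,win in (("top",(170,250,220,340)),("side",(190,255,255,310))):
    f=np.load(n+"0.npz"); m=optics.camera_model(n); P=cloud(f["d"],m)
    a,b,c,e=win; W=np.zeros(f["d"].shape,bool); W[a:b,c:e]=1
    print(n,"bench z",np.median(P[a:b,c:e,2]))
    Z=P[...,2]
    k=(W&(Z>.07)&(Z<.1)).astype(np.uint8)
    N,L,S,C=cv2.connectedComponentsWithStats(k)
    for i in range(1,N):
        if S[i,4]<20: continue
        p=P[L==i]; print("cap",C[i],S[i,4],p.mean(0).round(4),np.median(p[:,2]).round(4),"ray",ray(C[i],.084,m).round(4))
    if n=="top":
        k=W&(Z>.01)&(Z<.07); N,L,S,C=cv2.connectedComponentsWithStats(k.astype(np.uint8))
        for i in range(1,N):
            if S[i,4]>100:
                rc=cv2.minAreaRect((P[L==i][:,:2]*1000).astype(np.float32)); print("blob",S[i],rc)
im=np.load("top0.npz")["im"][170:260,205:345]; cv2.imwrite("pics/z1.png",cv2.resize(im,None,fx=5.5,fy=5.5,interpolation=cv2.INTER_CUBIC)[:,:,::-1])
E
```

```text
top bench z 0.0019871925045488615
cap [251.56962025 194.40084388] 237 [0.5892 0.0561 0.0835] 0.0839 ray [0.5891 0.0561 0.084 ]
cap [287.06276151 209.49790795] 239 [ 0.545  -0.04    0.0841] 0.0845 ray [ 0.5451 -0.04    0.084 ]
blob [ 233  179   92   63 1941] ((557.0518188476562, -16.081710815429688), (250.1352081298828, 95.23136901855469), 65.60856628417969)
blob [220 223  22  27 480] ((482.9140625, 124.01492309570312), (61.25304412841797, 67.62542724609375), 79.93788146972656)
side bench z 0.0015055720825799424
cap [283.56074766 201.12149533] 107 [0.5894 0.0469 0.0801] 0.0811 ray [0.5866 0.04   0.084 ]
cap [281.72131148 215.52459016] 122 [ 0.5455 -0.049   0.0814] 0.0831 ray [ 0.5439 -0.0532  0.084 ]
```

View pics/z1.png

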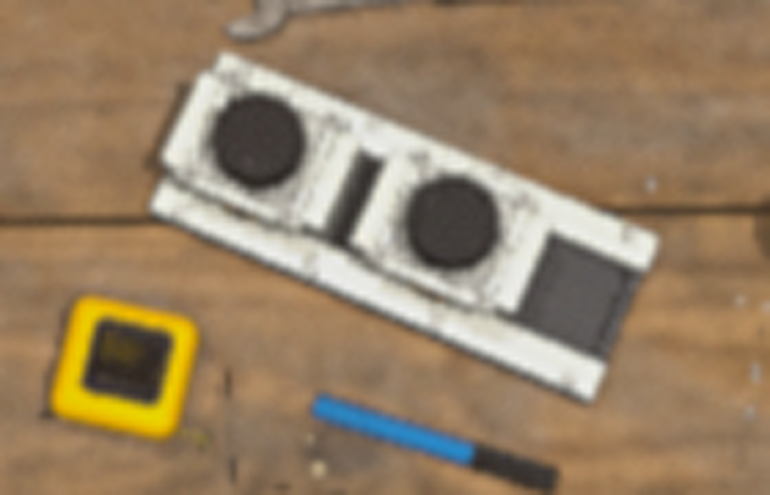

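The cap spacing of 105.7 mm puts the gap at about 15.7 mm. Rail yaw is 65.5°, heights match, so I'll push now.

```bash
cat >> h.py <<'E'
U=np.array([.589-.545,.0561+.040]); U/=np.linalg.norm(U)
A0=np.arctan2(U[1],U[0]); EC=np.array([.589,.0561])
def q(a): return [np.cos(a/2),np.sin(a/2),0,0]
def P(y,z): return [*(EC+U*(y-.080)),z]
E
python3 - <<'E'
from h import *
print("tip",r.tip_extent,np.degrees(A0))
command_gripper(0.0,40)
r.reach(P(-.095,.20),q(A0)); 
print(r.read_state()["eef_pos"],np.degrees(r.read_state()["joint_positions"]).round(1))
s=r.move_straight(P(-.095,.052),speed=.12,max_force=15); print("down",s,r.read_state()["eef_pos"])
if not s:
    f0=r.read_state()["contact_force"]
    s=r.move_straight(P(-.045,.052),speed=.025,max_force=28)
    r.hold(.3); st=r.read_state(); p=st["eef_pos"]
    print("push",s,p,"rail y",.08+(p[:2]-EC)@U,"F",(st["contact_force"]-f0).round(1),st["time_s"])
    im,d=optics.get_image("top"); np.savez("top1.npz",im=im,d=d)
    im2,_=optics.get_image("side")
    z=lambda a:cv2.resize(a,(400,400),interpolation=cv2.INTER_CUBIC)
    cv2.imwrite("pics/push.png",np.hstack([z(im[160:260,225:325]),z(im2[170:260,240:330])])[:,:,::-1])
E
```

```text
tip 0.025 65.39902170831739
[ 0.5162883  -0.10218832  0.20010287] [-19.5  22.7  92.    0.   65.2   5. ]
down False [ 0.51657435 -0.10314124  0.052629  ]
push True [ 0.52874871 -0.0761168   0.05174436] rail y -0.06529774052050692 F [ 0.6 -2.2  0.5] 6.1167
```

View pics/push.png

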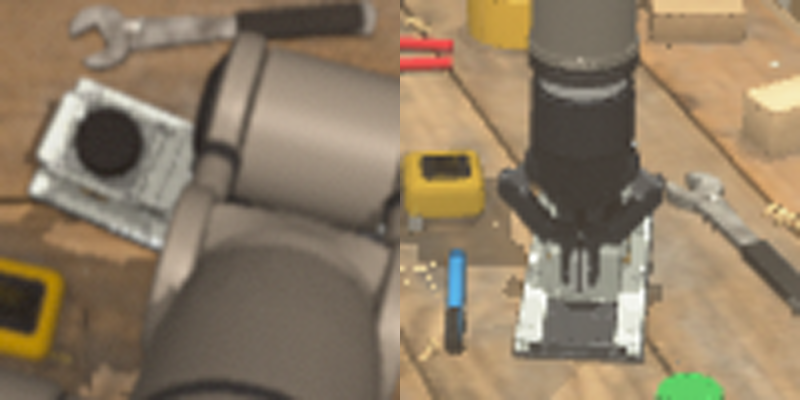

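The pictures show the fingers against the module's end face (right half, about (580,260)), with the end cap undisturbed. The stop position matches the expected -66 mm. I'll push once more to confirm, then look from above with the wrist camera.

```bash
python3 - <<'E'
from h import *
s=r.move_straight(P(-.050,.052),speed=.02,max_force=35); st=r.read_state(); p=st["eef_pos"]
print(s,"rail y",.08+(p[:2]-EC)@U,st["contact_force"].round(1)); r.hold(.3)
r.move_straight(P(-.085,.052),speed=.1)
r.move_straight(P(-.085,.17),speed=.15)
command_gripper(.085)
r.reach(P(-.06,.26),q(A0)); r.hold(.3)
st=r.read_state(); im,d=optics.get_image("wrist"); m=optics.camera_model("wrist"); T=np.array(m["tool_from_camera"])
print(T.round(3).tolist(),np.round(m["K"],1).tolist())
np.savez("w1.npz",im=im,d=d,p=st["eef_pos"],q=st["eef_rot"]); cv2.imwrite("pics/w1.png",im[:,:,::-1])
from scipy.spatial.transform import Rotation as Ro
R=Ro.from_quat(st["eef_rot"]).as_matrix(); Rw=R@T[:3,:3]; o=R@T[:3,3]+st["eef_pos"]
M=dict(K=m["K"],R=Rw.T,t=-Rw.T@o); C=cloud(d,M); Z=C[...,2]
k=((Z>.075)&(Z<.095)&(d>0)).astype(np.uint8); N,L,S,c=cv2.connectedComponentsWithStats(k)
for i in range(1,N):
    if S[i,4]>200:
        x=ray(c[i],.084,M); pts=C[L==i]; print(S[i],c[i].round(1),x.round(4),"rail",((x[:2]-EC)@U+.08).round(4),((x[:2]-EC)@[-U[1],U[0]]).round(4),np.median(pts[:,2]),cv2.minEnclosingCircle((pts[:,:2]*1000).astype(np.float32)))
print(r.read_state()["time_s"])
E
```

```text
True rail y -0.06521934863446159 [-0.8 -4.1  2.2]
[[0.0, -0.962, -0.274, 0.069], [1.0, 0.0, 0.0, 0.0], [-0.0, -0.274, 0.962, -0.117], [0.0, 0.0, 0.0, 1.0]] [[317.8, 0.0, 273.8], [0.0, 317.8, 212.2], [0.0, 0.0, 1.0]]
[ 250    1   57   65 2789] [277.9  32.2] [0.5917 0.0548 0.084 ] rail 0.0799 -0.003 0.08411570955762313 ((591.5796508789062, 55.287654876708984), 24.24892807006836)
[ 252  116   53   54 2089] [278.3 142.6] [ 0.5552 -0.0264  0.084 ] rail -0.0091 -0.0037 0.08485759266800133 ((554.9505004882812, -26.90859031677246), 23.972797393798828)
9.8083
```

View pics/w1.png

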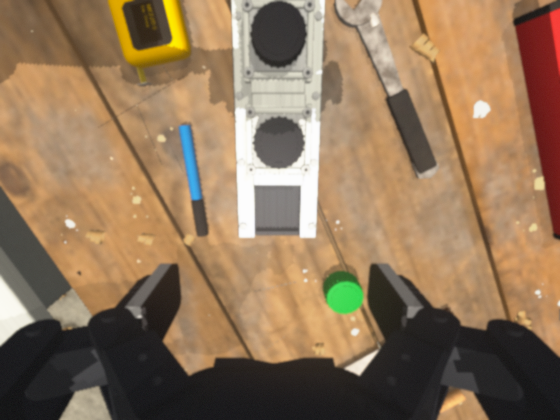

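The wrist view shows the module cap at (278,143) and the end cap at (278,32), 89 mm apart, so the module is flush. The top and wrist views disagree by about 3 mm sideways. A second wrist view turned by 180° will cancel the calibration error.

```bash
cat >> h.py <<'E'
from scipy.spatial.transform import Rotation as Ro
V=np.array([-U[1],U[0]])
def wcaps():
    st=r.read_state(); im,d=optics.get_image("wrist"); m=optics.camera_model("wrist"); T=np.array(m["tool_from_camera"])
    R=Ro.from_quat(st["eef_rot"]).as_matrix(); Rw=R@T[:3,:3]; o=R@T[:3,3]+st["eef_pos"]
    M=dict(K=m["K"],R=Rw.T,t=-Rw.T@o); Z=cloud(d,M)[...,2]
    N,L,S,c=cv2.connectedComponentsWithStats(((Z>.075)&(Z<.12)&(d>0)).astype(np.uint8))
    for i in range(1,N):
        if 1000<S[i,4]<9000:
            x=ray(c[i],.084,M); print(c[i].round(1),x.round(4),"rail",((x[:2]-EC)@U+.08).round(4),((x[:2]-EC)@V).round(4))
    return im
E
python3 - <<'E'
from h import *
r.reach(P(.04,.26),q(A0+np.pi)); r.hold(.3); wcaps()
print(r.read_state()["time_s"],np.degrees(r.read_state()["joint_positions"]).round(1))
E
```

```text
[269.6 144.4] [ 0.5554 -0.0272  0.084 ] rail -0.0097 -0.0041
[270.6 236.3] [0.5916 0.0535 0.084 ] rail 0.0788 -0.0035
12.6667 [  -5.7   24.5   79.2   -0.    76.3 -161.1]
```

Both wrist views agree that the cap is at (0.5553, -0.0268). Next I grip it and probe which way it turns.

```bash
python3 - <<'E'
from h import *
c=[.5553,-.0268]
command_gripper(.070)
r.reach([*c,.20],q(A0)); s=r.move_straight([*c,.085],speed=.1,max_force=12); print("down",s)
f0=r.read_state()
command_gripper(0.03,35); r.hold(.2)
st=r.read_state(); print(st["grip_width"],st["grip_force"],st["eef_pos"],"dF",(st["contact_force"]-f0["contact_force"]).round(1))
t0=st["torque"][2]
p=st["eef_pos"]
for k in range(1,5):
    r.move_straight([*c,.085],q(A0+np.radians(6*k))); st=r.read_state()
    print(6*k,(st["torque"][2]-t0).round(3),(st["contact_force"]-f0["contact_force"]).round(1),st["grip_width"].round(4),st["time_s"])
    if abs(st["torque"][2]-t0)>.5: break
E
```

```text
down False
0.04404275210566051 35.351186678308295 [ 0.55557635 -0.02684064  0.08566186] dF [-1.4 -0.3  5.8]Traceback (most recent call last):
  File "<stdin>", line 12, in <module>
AttributeError: 'float' object has no attribute 'round'
```

```bash
python3 - <<'E'
from h import *
c=[.5553,-.0268]
for k in range(1,5):
    r.move_straight([*c,.085],q(A0+np.radians(6*k))); st=r.read_state()
    print(6*k,st["torque"].round(2),st["contact_force"].round(1),round(st["grip_width"],4),np.degrees(st["joint_positions"][5]).round(1),st["time_s"])
    if abs(st["torque"][2])>.6: break
E
```

```text
6 [0.2  0.17 0.09] [-1.3  0.3  6.4] 0.0443 7.9 17.9
12 [ 0.12  0.41 -0.19] [-2.6  0.4  6.6] 0.0445 1.9 18.1583
18 [ 0.15  0.67 -0.6 ] [-4.2  0.5  8.8] 0.0445 -4.0 18.4167
```

Resistance rises when turning counter-clockwise, so I'll try clockwise.

```bash
python3 - <<'E'
from h import *
c=[.5553,-.0268]
for a in list(range(12,-61,-9)):
    r.move_straight([*c,.085],q(A0+np.radians(a))); st=r.read_state()
    print(a,st["torque"].round(2),st["contact_force"].round(1),round(st["grip_width"],4),np.degrees(st["joint_positions"][5]).round(1),round(st["time_s"],2))
    if st["torque"][2]>.7: break
E
```

```text
12 [ 0.24  0.7  -0.11] [-4.   0.5  7.1] 0.0442 2.0 18.68
3 [ 0.05  0.43 -0.08] [-3.6  0.4  6.2] 0.0444 11.0 18.98
-6 [-0.08  0.71 -0.14] [-4.9 -0.6  8.2] 0.0442 20.0 19.29
-15 [ 0.07  0.68 -0.11] [-4.3  0.4  8.6] 0.0445 29.0 19.6
-24 [ 0.11  0.46 -0.12] [-3.7  1.2  7.9] 0.0444 38.0 19.91
-33 [-0.07  0.36 -0.09] [-2.5  0.6  6.6] 0.0445 47.0 20.22
-42 [-0.12  0.6  -0.11] [-2.9  0.   8. ] 0.0444 56.0 20.52
-51 [ 0.1   0.6  -0.13] [-3.6  1.4  8.9] 0.0448 65.0 20.83
-60 [ 0.22  0.51 -0.1 ] [-3.9  2.   7.5] 0.0444 74.0 21.14
```

```bash
python3 - <<'E'
from h import *
c=[.5553,-.0268]
for a in range(-64,-97,-4):
    r.move_straight([*c,.085],q(A0+np.radians(a))); st=r.read_state()
    print(a,st["torque"].round(2),st["contact_force"].round(1),round(st["grip_width"],4),round(st["time_s"],2))
    if st["torque"][2]>.5: break
E
```

```text
-64 [ 0.19  0.49 -0.08] [-4.3  2.   8.5] 0.0443 21.39
-68 [0.19 0.53 0.04] [-2.6  0.4  7.4] 0.0443 21.64
-72 [-0.04  0.79  0.25] [-5.  -0.6  8.9] 0.0443 21.89
-76 [-0.25  0.58  0.6 ] [-3.5 -0.9  6.4] 0.0446 22.14
```

The far stop is reached, so the cap is loose. I'll ease back slightly, raise the grip, and lift with force monitoring.

```bash
python3 - <<'E'
from h import *
c=[.5553,-.0268]; Q=q(A0+np.radians(-73))
command_gripper(0.03,45)
r.move_straight([*c,.085],Q)
s=r.move_straight([*c,.100],Q,speed=.04,max_force=20); st=r.read_state(); print(s,st["eef_pos"],st["contact_force"].round(1),st["grip_width"])
if not s:
    s=r.move_straight([*c,.16],Q,speed=.08,max_force=20); r.hold(.3); st=r.read_state(); print(s,st["eef_pos"],st["contact_force"].round(1),st["grip_width"],st["grip_force"],st["time_s"])
    cv2.imwrite("pics/w2.png",np.hstack([cv2.resize(wcaps(),(400,300)),cv2.resize(optics.get_image("side")[0][150:255,210:350],(400,300))])[:,:,::-1])
E
```

```text
False [ 0.55546225 -0.0267812   0.10037762] [-0.1  0.7 -0.5] 0.04416036638539757
False [ 0.5551477  -0.02679333  0.15960489] [-0.4  0.1 -0.5] 0.04397091446752993 48.36869799449026 24.3333
[137.4 192.6] [0.5934 0.0533 0.084 ] rail 0.0793 -0.0052
```

View pics/w2.png

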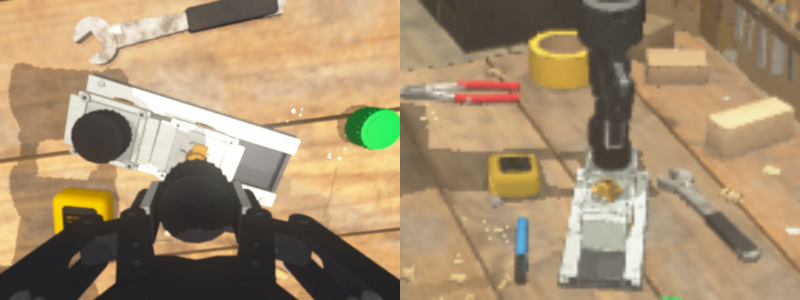

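The cap hangs in the fingers at (200,200) with the brass stem exposed and the end cap in place. I'll check the joint once more up close before handing in.

```bash
python3 - <<'E'
from h import *
im,_=optics.get_image("wrist"); w=np.load("w1.npz")["im"]
z=lambda a:cv2.resize(a,(400,400),interpolation=cv2.INTER_CUBIC)
cv2.imwrite("pics/w3.png",np.hstack([z(w[20:180,200:360]),z(im[100:260,120:280])])[:,:,::-1])
E
```

```text
(no output)
```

View pics/w3.png

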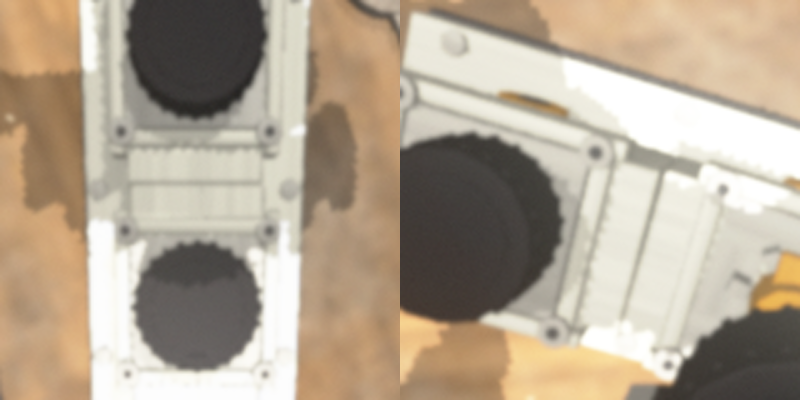

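The joint between the blocks is still a thin line, at (195,183) before the lift and (650,240) now, so the module is flush. Handing in.

```bash
python3 -c "
from workcell import r
print(r.finish_job())"
```

```text
the job is handed in; nothing more can be done
None
```

The job is handed in: the module looked flush with the end block in the last picture, its cap (a left-handed thread, loosened clockwise) is held about 75 mm above its seat, and the end block's cap and the tools were not touched; the hand-in gave no verdict.

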